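# Close, pin and hold the hinged stencil frame

## Task

Swing the open stencil frame down onto its board, then take the long pin out of the wooden block and push it down through the hole in the frame's front rail and on through the hole in the board below. Finish while holding: keep bearing down on the pin's knob, so that its collar presses the sprung frame fully down onto the board, and do not let go, because the card under the stencil must not creep while a colleague dabs the colour on. Leave the short pin and the other things on the table where they are.

Things in the scene. Friction and masses are not known exactly. Their poses are not given: they have to be found in the camera images.
- press: Fixed plywood board under the stencil frame: 302 mm (x, from -142 to +160) by 250 mm (y) by 22 mm on 18 mm feet, top 40 mm above the table, a red card on it; at its back two guide posts, 90 mm above the table. Origin on the table; +x points to the hinge edge, -x to the front edge, z up. Hinge axis along y at x = +125 mm.
- frame (a joint): Angle (rad) of the aluminium frame with the white cut stencil: 0 = down flat, parallel to the board (a stop in the hinge), up to 1.45 = open. Stiff hinges hold it where it is left; about 3 to 5 N at the front rail swings it. Frame 250 mm from hinge axis to front edge, 230 mm wide, 12 mm thick, axis in its mid-plane.
- lift (a joint): Height (m) of the floating hinge: its bar slides on the two posts and springs lift it, with the whole frame, off the board. 0.007 = risen, as it is when nobody presses; 0 = pressed right down, on its stop. With the frame flat, pushing down on the front rail with 3 N starts it, 11 N brings it right down; more does no harm.
- frame_hinge (a point): Middle of the hinge axis, on the moving frame: 57 mm above the table when risen, 50 mm when pressed down. Its axes turn with the frame: y along the hinge, -x towards the front rail, z out of the upper face.
- frame_hole (a point): Centre of the pin hole's mouth on the upper face of the frame's front rail, 230 mm from the hinge axis; z points out of that face. Frame flat: 63 mm above the table risen, 56 mm pressed down. Round through hole 12 mm wide, 12 mm deep, countersunk to 16 mm. The rail is a solid bar 40 mm deep (210 to 250 mm from the axis), 230 mm long; push on its upper face beside the hole to swing the frame down.
- board_hole (a point): Centre of the mouth of the board's pin hole, on the board's top (40 mm above the table), right under frame_hole when the frame is shut. Round, 12 mm wide, countersunk to 16 mm, right through the 22 mm board.
- pin: Long pin, 89 mm: steel shank 10 mm wide, 50 mm long with a rounded nose (8 mm), collar 26 mm wide and 5 mm thick, round knob 20 mm wide, 34 mm tall; about 0.11 kg. Origin at the nose tip, z up to the knob. Stands in an outer hole of the block, tip 15, collar top 70, knob top 104 mm above the table. Home, frame pressed down: tip 6 mm above the table.
- short_pin: A pin like the long one but with a shank of only 25 mm; its collar lies on the top of the block (knob top 84 mm above the table), in the other outer hole. Not needed: it stays there. Origin at its tip, z up to the knob.
- pin_block: Fixed wooden block 150 mm (its x) by 55 mm (its y) by 45 mm high with a row of three holes 11 mm wide and 30 mm deep, at x = -50, 0 and +50 mm; the middle one is empty. Origin in the middle of its underside. It stands to the left or to the right of the board.
- paste_bowl: White plastic bowl, 110 mm wide, 50 mm high; origin at the middle of its underside. Stays where it is.
- tape_roll: Yellow tape roll lying flat, 96 mm wide, 24 mm high; origin at the middle of its underside. Stays where it is.
- round_tin: Round steel tin with a lid, 94 mm wide, 56 mm high; origin at the middle of its underside. Stays where it is.
- scissors: Scissors with black handles, lying flat; stay where they are.
- rubber_stamp: Wooden hand stamp with a turned knob, 64 by 44 mm, 74 mm high; origin at the middle of its underside. Stays where it is.
- craft_knife: Craft knife with a grey handle, lying flat, 150 mm long; stays where it is.
Things that resemble listed ones, but are neither listed nor needed, are in the scene too. Leave any green or purple look-alike of the pin alone.

How it is judged:
By the outcome, as a careful person would: the job done as asked, in the order asked, and still so for the second after the job is handed in, while the arm keeps its last pose, push and grip.
It also fails if it takes over 61 s, if anything falls off the work surface, if the arm or the gripper's body presses on something with over 40 N, if the wrist force passes 120 N, or if a joint passes its speed limit or range.

## Robot

A 6-joint arm with a two-finger parallel gripper is mounted at the origin on the work surface. World frame = base frame: x ahead of the robot, y to its left, z up, the work surface at z = 0. Lengths are in m, angles in degrees, forces in N, time in s.
With the tool pointing down it reaches from about 0.35 to 1 m from the base axis. Payload 7.1 kg.
Tool frame: the origin (TCP) lies on the mounting face of the last link; the fingertips stand 173 mm ahead of it and the grasp point (between the pads) lies 155 mm ahead of it; y points along the fingers, x is the direction in which the jaws open and shut, and the axes are right-handed (so a half turn about y gives the same grasp; the last joint's range is limited). The gripper opens to 85 mm and grips with 20 to 120 N. Pads are 22 mm wide; open, the fingers measure 114 mm over their backs; the gripper's body (76 mm by 85 mm) begins 54 mm behind the grasp point. The pads swing forward as they close: fully open they stand 13 mm farther back than shut.
Start: joints at [66.75, 24.242, 93.386, -0, 62.372, -1.089], TCP at [0.236, 0.579, 0.405] pointing down, gripper open.
Joint ranges: [-172.04, 172.04], [-51.8, 120.97], [4.93, 147.93], [-75.15, 255.16], [6.16, 154.13], [-145.62, 145.62]. Speed limits (degrees/s): [136.94, 136.94, 172.46, 180, 180, 180].

## Interface

Orientations are given as [roll, pitch, yaw] about the fixed x, y, z axes, in that order (R = Rz(yaw) Ry(pitch) Rx(roll)).
In Python, from station import monitor, optics, arm gives the robot as it stands. The module is installed in compiled form; this text tells all that it offers.
- The arm moves only by the tool carry_out, never from a script. Its argument "commands" is a list of rows, each a list of 2 entries, a list of its own where there are three numbers: the shift along the tool's x, y, z in m, then the turn about the tool's y in degrees. A call has 1 to 10 rows; each row shifts and turns the commanded pose from where the row before left it, along the tool's axes as they then stand; what a row does not reach is not made up. A row lasts 1/10 s, in which the tool goes at most 50 mm and 8.59 degrees, less where a joint would pass 70% of its speed; a pose out of reach is approached as far as the arm can. A call is refused whole if a number of a shift passes 0.05 or a number of a turn 8.59, either way. A call with a gripper value outside its range is refused whole. "gripper" is the gripper command: -1 is fully open, 1 is shut, values between are in proportion, set as the call begins (left out, the last holds). The fingers move at their own pace and stop on an object; the grip force is fixed at half the most. Time passes only in rows, so rows that do not move let the fingers close. It gives the time, the measured TCP pose, the force and the opening at its end, in the units of the state.
- monitor.observe(): the state, without advancing time (a new reading comes with each control period).
- optics.snapshot(name): name is "side" or "top" or "wrist"; returns a dict with "image" (400x640x3 uint8, blue, green, red), "z_map" (400x640 float32, m along the optical axis (not along the pixel's ray), 0 where there is no reading), "intrinsics" (3x3 intrinsics, pixels), "position" and "rotation" of the camera in the world; the wrist camera has in their place "tool_from_camera" (4x4, takes a point from camera to tool coordinates, whose origin is the TCP and whose axes are the tool frame's). Camera axes: x right, y down, z forward; pixel columns grow to the right and rows downward; lengths in m; the calibration is good to about 2 mm. A picture is of the moment at which its call begins: read the wrist's pose just before it.
- arm.sign_off(): hands the job in, once; it reports no verdict.
Trained networks look in a picture, given as the dict that the camera call returned (one of the last four; its "shot" number tells which), for a name from the list of things; names that differ only in an ending like _2 or _b are one class to them, and where a whole thing is asked for, a point or a joint stands for the part that bears it (a point fixed in the world has none). Each returns a list of dicts, best first, with "score" (0 to 1); they miss things now and then, are a little off and sometimes report something else, mostly with a low value. They report only what shows in the picture. A call takes as long as a camera call. They do not tell look-alikes from the thing itself.
- optics.regions_of(picture, thing): "mask" (400x640 bool, what is visible of it) and "at" ([column, row] in pixels, amid what is visible of it).
- optics.landmark_of(picture, thing): "at" ([column, row] in pixels: a listed point, or the origin of a listed thing).
The state is a dict: "time_s": time; "joint_pos": joint angles; "qd": joint speeds; "joint_torque": joint torques, N m; "eef_pos": TCP position; "eef_rot": TCP orientation; "ft_force": force on the tool from outside, world axes, zero at the start; "ft_torque": the same for the moment, N m; "finger_gap": finger opening in m.
Only numpy, scipy, OpenCV 4.12 (cv2) and the standard library are available. Lean on these libraries where they do the work, as an engineer would, in place of code of your own. Each camera call takes 0.05 s, during which the arm holds its last target. There are 200 camera calls.

## Working session

There is one attempt and no reset: what is moved stays moved. The work goes in short steps, Python scripts to look and compute and a tool call to move; the robot and the scene stay as the last step left them, time stands still between calls to the robot, and variables do not carry over. Pictures are saved under pics/ and viewed, about 8 in all and at most 12, crops included, and the job is handed in when it is done.

Besides the shell and the picture viewer there is one more tool, called after ">>>" by a JSON object that holds its "api" and its "payload", one argument or row to a line. carry_out: Moves the arm, as the interface text tells. Its arguments: {"type":"object","properties":{"commands":{"type":"array"},"gripper":{"type":"number"}},"required":["commands"]}

```bash
mkdir -p pics; cat > h.py <<'E'
import numpy as np, cv2
from scipy.spatial.transform import Rotation as R
from station import monitor, optics, arm
def cam(p,st=None):
    if 'position' in p: 
        T=np.eye(4); r=np.array(p['rotation'],float)
        T[:3,:3]=r if r.shape==(3,3) else R.from_euler('xyz',r,degrees=True).as_matrix()
        T[:3,3]=p['position']; return T
    W=np.eye(4); W[:3,:3]=R.from_euler('xyz',st['eef_rot'],degrees=True).as_matrix(); W[:3,3]=st['eef_pos']
    return W@np.array(p['tool_from_camera'])
def ray(p,uv,T):
    K=np.array(p['intrinsics']); d=np.linalg.solve(K,[uv[0],uv[1],1]); return T[:3,3],T[:3,:3]@d
def atz(p,uv,T,z):
    o,d=ray(p,uv,T); return o+d*(z-o[2])/d[2]
def atdepth(p,uv,T,n=2):
    u,v=int(round(uv[0])),int(round(uv[1])); w=p['z_map'][max(v-n,0):v+n+1,max(u-n,0):u+n+1]; w=w[w>0]
    if not len(w): return None
    o,d=ray(p,uv,T); return o+d*np.median(w)
def proj(p,X,T):
    c=T[:3,:3].T@(np.array(X)-T[:3,3]); k=np.array(p['intrinsics'])@c; return k[:2]/k[2]
def snap(name):
    st=monitor.observe(); p=optics.snapshot(name); return p,cam(p,st),st
E
cat > a.py <<'E'
from h import *
np.set_printoptions(precision=3,suppress=True)
print(monitor.observe())
ims=[]
for n in ['top','side']:
    p,T,st=snap(n); cv2.imwrite(f'pics/{n}0.png',p['image']); print(n,T,p['rotation'],p['intrinsics'])
    for t in ['press','frame','frame_hinge','frame_hole','board_hole','pin','short_pin','pin_block']:
        for d in optics.landmark_of(p,t)[:3] if t not in('frame',) else []:
            print(n,'L',t,np.round(d['at'],1),round(d['score'],2),atdepth(p,d['at'],T))
    for t in ['pin','short_pin','frame','pin_block']:
        for d in optics.regions_of(p,t)[:4]:
            print(n,'R',t,np.round(d['at'],1),round(d['score'],2),atdepth(p,d['at'],T),d['mask'].sum())
E
python3 a.py
```

```text
{'time_s': 0.0, 'joint_pos': array([66.748, 24.284, 93.432,  0.   , 62.373, -1.089]), 'qd': array([-0.058,  0.028, -0.06 , -0.172, -0.008, -0.019]), 'joint_torque': array([  0.002, -55.739, -28.174,   0.   ,   0.007,  -0.   ]), 'eef_pos': array([0.236, 0.579, 0.404]), 'eef_rot': array([-89.998,   0.089,  67.837]), 'ft_force': array([-0.36 ,  0.55 ,  0.386]), 'ft_torque': array([-0.055,  0.047, -0.019]), 'finger_gap': 0.08547574216789278}
top [[ 0.018 -0.999  0.034  0.475]
 [-1.    -0.018  0.006 -0.002]
 [-0.006 -0.035 -0.999  1.553]
 [ 0.     0.     0.     1.   ]] [-178.02     0.323  -88.951] [[518.479   0.    319.106]
 [  0.    518.479 204.428]
 [  0.      0.      1.   ]]
top L press [327.4 198.3] 0.71 [ 0.54  -0.015  0.16 ]
top L frame_hinge [321.8 151.2] 0.71 [0.683 0.003 0.041]
top L frame_hole [329.6 213.1] 0.82 [ 0.5   -0.021  0.207]
top L board_hole [324.8 229.5] 0.7 [ 0.455 -0.01   0.04 ]
top L pin [210.3 180.2] 0.64 [0.589 0.317 0.091]
top L pin [177.2 214.4] 0.63 [0.491 0.43  0.013]
top L pin [187.3 149.9] 0.6 [0.686 0.408 0.001]
top L short_pin [260.3 251.8] 0.52 [0.384 0.
[... 1061 characters left out ...]
54.4] 0.85 [ 0.494 -0.03   0.211]
side L board_hole [349.4 202.8] 0.65 [ 0.454 -0.029  0.04 ]
side L pin [274.7 301.6] 0.68 [0.627 0.414 0.003]
side L pin [252.2 302.5] 0.68 [0.683 0.421 0.002]
side L pin [301.8 250.2] 0.54 [ 0.586  0.189 -0.001]
side L short_pin [329.9 262.8] 0.7 [0.497 0.301 0.046]
side L pin_block [310.1 274. ] 0.96 [0.547 0.333 0.031]
side R pin [275.3 285.6] 0.67 [0.622 0.418 0.058] 166
side R pin [291.6 257. ] 0.63 [0.594 0.332 0.082] 145
side R pin [251.4 282.4] 0.52 [0.679 0.423 0.068] 223
side R short_pin [329.3 253. ] 0.52 [0.5   0.293 0.071] 100
side R frame [310.1 177.6] 0.92 [ 0.582 -0.017  0.133] 2334
side R pin_block [309.9 270.5] 0.79 [0.547 0.333 0.041] 1359
```

View images.

View pics/top0.png

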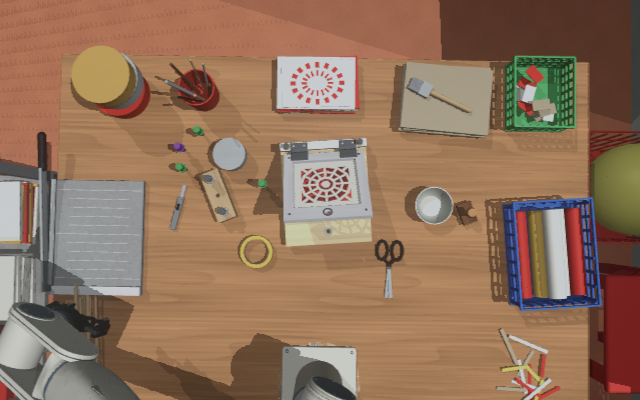

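View pics/side0.png

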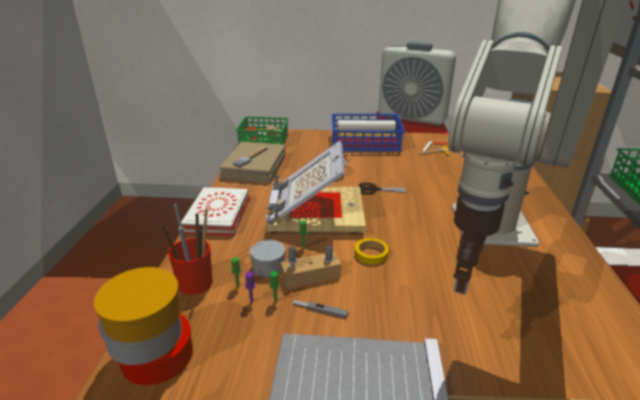

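```bash
cat > b.py <<'E'
import sys
from h import *
# usage: b.py x y z yaw : shift in tool axes at present yaw, and turn
np.set_printoptions(precision=4,suppress=True)
def plan(g,yaw=None):
    st=monitor.observe(); M=R.from_euler('xyz',st['eef_rot'],degrees=True).as_matrix()
    print('t',st['time_s'],'pos',st['eef_pos'],'rot',st['eef_rot'],'F',st['ft_force'],'gap',st['finger_gap'])
    print('shift tool',M.T@(np.array(g)-st['eef_pos']),'turn',None if yaw is None else (st['eef_rot'][2]-yaw))
if __name__=='__main__':
    a=list(map(float,sys.argv[1:])); plan(a[:3],a[3] if len(a)>3 else None)
E
python3 - <<'E'
from h import *
p,T,st=snap('wrist'); print(np.round(p['tool_from_camera'],3)); print(p['intrinsics'])
E
python3 b.py 0.45 0.10 0.42 105
```

```text
[[ 1.     0.     0.001  0.   ]
 [-0.001 -0.286  0.958  0.031]
 [ 0.    -0.958 -0.286  0.074]
 [ 0.     0.     0.     1.   ]]
[[346.91909948   0.         317.83538307]
 [  0.         346.91909948 199.11111068]
 [  0.           0.           1.        ]]
t 1.25 pos [0.2357 0.5788 0.4047] rot [-89.9994  -0.0004  67.8392] F [ 0.1802  0.4896 -0.1486] gap 0.08553708042305466
shift tool [-0.3626 -0.0153 -0.3791] turn -37.16079652452785
```

>>> {"api": "carry_out", "payload": {
  "commands": [
    [[-0.033,0,-0.034],0],
    [[-0.033,0,-0.034],0],
    [[-0.033,0,-0.034],0],
    [[-0.033,0,-0.034],0],
    [[-0.033,0,-0.034],0],
    [[-0.033,0,-0.034],0],
    [[0,0,0],-8.5],
    [[0,0,0],-8.5],
    [[0,0,0],-8.5],
    [[0,0,0],-8.5]
  ],
  "gripper": 1
}}

```text
time_s: 2.25
eef_pos: [0.3501, 0.3183, 0.4049]
eef_rot: [-90.0, -0.0, 102.2]
ft_force: [-0.5, -0.7, -0.3]
finger_gap: 0.0002
```

```bash
cat > c.py <<'E'
from h import *
import sys
np.set_printoptions(precision=4,suppress=True)
Z={'pin':(.104,),'short_pin':(.084,)}
p,T,st=snap('wrist'); cv2.imwrite(f'pics/{sys.argv[1]}.png',p['image']); print(st['time_s'],st['eef_pos'],st['eef_rot'])
np.savez(f'pics/{sys.argv[1]}.npz',img=p['image'],z=p['z_map'],K=p['intrinsics'],T=T)
for t in sys.argv[2:]:
    for d in optics.landmark_of(p,t)[:4]: print('L',t,np.round(d['at'],1),round(d['score'],2),atdepth(p,d['at'],T,1))
    if t in('pin','short_pin','frame','pin_block'):
      for d in optics.regions_of(p,t)[:4]: 
        m=d['mask']&(p['z_map']>0); v,u=np.nonzero(m); K=np.array(p['intrinsics']); z=p['z_map'][v,u]
        P=(T[:3,:3]@(np.linalg.solve(K,np.vstack([u,v,np.ones(len(u))]))*z)).T+T[:3,3]
        zt=np.percentile(P[:,2],97); Q=P[P[:,2]>zt-.006]
        print('R',t,np.round(d['at'],1),round(d['score'],2),m.sum(),'ztop',zt,'topmean',Q.mean(0))
E
python3 c.py w1 pin short_pin pin_block frame_hole board_hole frame_hinge
```

```text
2.25 [0.3501 0.3183 0.4049] [-90.0201  -0.0109 102.1553]
L pin [165.8 320.6] 0.42 [0.5801 0.1759 0.0035]
R pin [160.4 323.7] 0.63 57 ztop 0.021972117141627345 topmean [0.5796 0.1742 0.019 ]
L short_pin [259.4 290.6] 0.53 [0.4876 0.2852 0.0446]
R short_pin [258.1 295.5] 0.72 153 ztop 0.06139876488207159 topmean [0.4928 0.2851 0.0588]
R pin_block [394.1 282.5] 0.59 502 ztop 0.013190379646460677 topmean [0.4658 0.4382 0.0114]
```

View pics/w1.png

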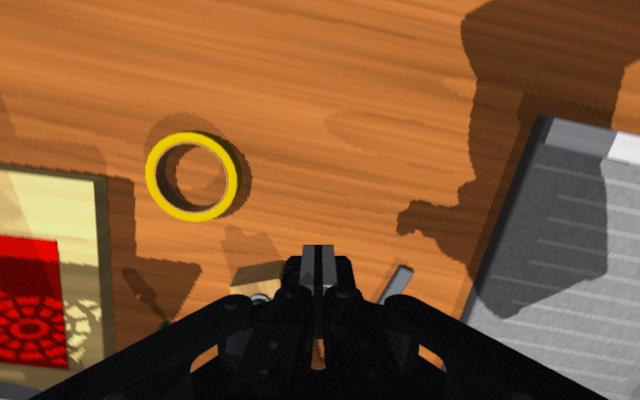

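```bash
python3 b.py 0.44 -0.01 0.42 102
```

```text
t 2.75 pos [0.3499 0.3185 0.4047] rot [-90.0029  -0.0005 101.7862] F [ 0.175  -0.7331 -0.1554] gap 4.138778194908444e-05
shift tool [-0.34   -0.0153 -0.0211] turn -0.21375311957717713
```

>>> {"api": "carry_out", "payload": {
  "commands": [
    [[0,0,0],8.1],
    [[-0.0438,-0.001,-0.0212],0],
    [[-0.0438,-0.001,-0.0212],0],
    [[-0.0438,-0.001,-0.0212],0],
    [[-0.0438,-0.001,-0.0212],0],
    [[-0.0438,-0.001,-0.0212],0],
    [[-0.0438,-0.001,-0.0212],0],
    [[-0.0438,-0.001,-0.0212],0],
    [[0,0,0],0],
    [[0,0,0],0]
  ]
}}

```text
time_s: 3.75
eef_pos: [0.5182, 0.0212, 0.4114]
eef_rot: [-90.0, -0.0, 93.6]
ft_force: [-0.1, 0.2, -0.0]
finger_gap: 0.0001
```

```bash
cat > d.py <<'E'
from h import *
import sys
np.set_printoptions(precision=4,suppress=True)
n=sys.argv[1]; ims=[]
for c in ['top','side']:
    p,T,st=snap(c)
    for t in ['frame_hole','frame_hinge']:
        for d in optics.landmark_of(p,t)[:1]: print(c,t,np.round(d['at'],1),round(d['score'],2),atdepth(p,d['at'],T,1))
    b=proj(p,[.5,0,.1],T).astype(int); ims.append(cv2.resize(p['image'][max(b[1]-75,0):,max(b[0]-100,0):][:150,:200],(800,600) if 0 else (400,300)))
p,T,st=snap('wrist'); ims.append(cv2.resize(p['image'],(400,250)))
print(st['time_s'],st['eef_pos'],st['eef_rot'],st['ft_force'])
for t in ['frame_hole','board_hole']:
    for d in optics.landmark_of(p,t)[:2]: print('wrist',t,np.round(d['at'],1),round(d['score'],2),atdepth(p,d['at'],T,1))
out=np.zeros((550,800,3),np.uint8); out[:300,:400]=ims[0]; out[:300,400:]=ims[1]; out[300:,:400]=ims[2]
cv2.imwrite(f'pics/{n}.png',out)
E
python3 d.py d1
```

```text
top frame_hinge [321.1 153.5] 0.58 [0.6725 0.0045 0.0725]
side frame_hole [336.5 157.3] 0.76 [ 0.4995 -0.0214  0.2045]
side frame_hinge [276.2 199.3] 0.76 [0.6881 0.0147 0.0664]
4.05 [0.5176 0.0233 0.4118] [-89.9955  -0.0044  93.8403] [-0.0845  0.665   0.2828]
wrist frame_hole [248.2 208.2] 0.96 [ 0.506  -0.0149  0.198 ]
wrist board_hole [276.6  99.9] 0.6 [ 0.4511 -0.0234 -0.0005]
wrist board_hole [506.1 296.8] 0.31 [0.6395 0.2384 0.0495]
```

View pics/d1.png

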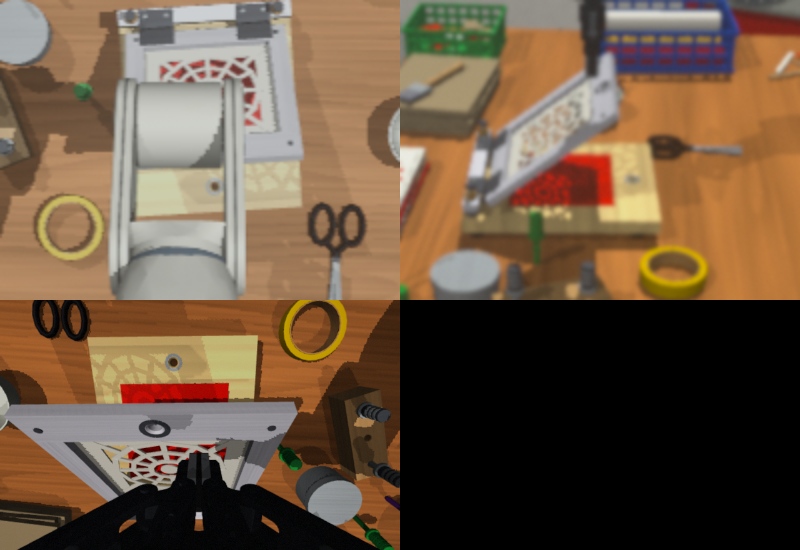

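>>> {"api": "carry_out", "payload": {
  "commands": [
    [[0,0.012,0.001],0],
    [[0,0.012,0.001],0],
    [[0,0.006,0.004],0],
    [[0,0.006,0.004],0],
    [[0,0.006,0.004],0],
    [[0,0.006,0.004],0],
    [[0,0,0],0]
  ]
}}

```text
time_s: 4.9
eef_pos: [0.4992, 0.021, 0.3628]
eef_rot: [-89.9, -0.0, 93.7]
ft_force: [1.0, 0.2, 0.4]
finger_gap: 0.0005
```

```bash
python3 d.py d2; python3 b.py 0.457 0.02 0.236
```

```text
top frame_hinge [320.2 152.5] 0.78 [0.6798 0.0074 0.04  ]
side frame_hole [372.4 255.6] 0.66 [0.3834 0.2325 0.0252]
side frame_hinge [278.4 199.1] 0.75 [ 0.6889 -0.0274  0.0433]
5.2 [0.5004 0.021  0.3641] [-90.0461   0.002   93.7358] [-0.4518  0.5458 -0.359 ]
wrist frame_hole [235.1 243.6] 0.71 [ 0.4953 -0.0169  0.1837]
wrist board_hole [273.4 120.9] 0.68 [ 0.4523 -0.0226  0.    ]
t 5.35 pos [0.5002 0.0211 0.3639] rot [-90.0263  -0.      93.7377] F [-0.562  -1.0334  0.3845] gap 9.367907979248692e-05
shift tool [0.0018 0.1279 0.0432] turn None
```

>>> {"api": "carry_out", "payload": {
  "commands": [
    [[0,0.009,0.0043],0],
    [[0,0.009,0.0043],0],
    [[0,0.0146,0.0076],0],
    [[0,0.0152,0.0065],0],
    [[0,0.0155,0.0055],0],
    [[0,0.0159,0.0044],0],
    [[0,0.0162,0.0033],0],
    [[0,0.0162,0.0021],0],
    [[0,0.01,0.001],0],
    [[0,0,0],0]
  ]
}}

```text
time_s: 6.35
eef_pos: [0.4601, 0.0185, 0.2406]
eef_rot: [-89.8, -0.0, 93.7]
ft_force: [0.8, 0.8, -0.4]
finger_gap: -0.0001
```

```bash
python3 b.py 0.457 0.02 0.236
```

```text
t 6.35 pos [0.4601 0.0185 0.2406] rot [-89.7955  -0.0108  93.7372] F [ 0.752   0.8423 -0.3799] gap -9.394248321212742e-05
shift tool [0.0017 0.0046 0.003 ] turn None
```

>>> {"api": "carry_out", "payload": {
  "commands": [
    [[0,0.004,0],0],
    [[0,0.004,0],0],
    [[0,0.003,0],0],
    [[0,0,0],0]
  ]
}}

```text
time_s: 6.75
eef_pos: [0.4615, 0.0185, 0.2316]
eef_rot: [-90.1, 0.0, 93.7]
ft_force: [-1.2, -0.5, 7.9]
finger_gap: -0.0
```

```bash
python3 b.py 0.457 0.02 0.236
```

```text
t 6.75 pos [0.4615 0.0185 0.2316] rot [-90.0683   0.0028  93.7364] F [-1.1802 -0.465   7.9073] gap -3.9334234629837647e-05
shift tool [ 0.0018 -0.0044  0.0044] turn None
```

>>> {"api": "carry_out", "payload": {
  "commands": [
    [[0,-0.015,0],0],
    [[0,-0.03,-0.004],0],
    [[0,-0.03,-0.004],0],
    [[0,-0.03,-0.004],0],
    [[0,0,0],0],
    [[0,0,0],0]
  ]
}}

```text
time_s: 7.35
eef_pos: [0.4733, 0.0193, 0.3368]
eef_rot: [-90.1, 0.0, 93.7]
ft_force: [0.6, 0.2, -1.3]
finger_gap: -0.0002
```

```bash
python3 c.py w2 frame_hole frame_hinge board_hole; python3 c.py w3 frame_hole; python3 - <<'E'
from h import *
f=np.load('pics/w2.npz'); cv2.imwrite('pics/w2c.png',cv2.resize(f['img'][60:260,150:450],(750,500)))
E
```

```text
7.35 [0.4733 0.0193 0.3368] [-90.1335   0.0059  93.7419]
L frame_hole [262.  169.8] 0.88 [ 0.4549 -0.0218  0.0554]
L board_hole [273.1 159.1] 0.63 [ 0.445 -0.013  0.063]
7.55 [0.4726 0.0193 0.3351] [-89.8722  -0.0058  93.738 ]
L frame_hole [264.4 170.8] 0.67 [ 0.4567 -0.0221  0.0394]
```

View pics/w2c.png

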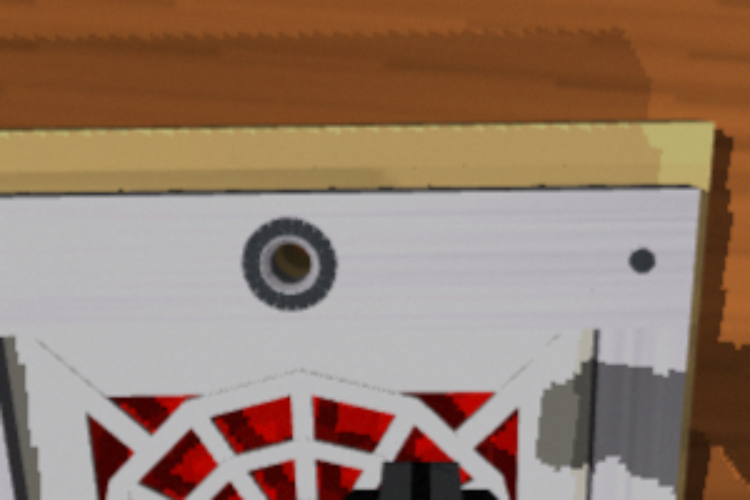

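```bash
cat > hole.py <<'E'
from h import *
import sys
np.set_printoptions(precision=4,suppress=True)
def ring(img,uv,r=26):
    u,v=map(int,uv); c=cv2.cvtColor(img[v-r:v+r,u-r:u+r],cv2.COLOR_BGR2GRAY)
    m=(c<120).astype(np.uint8); cs,_=cv2.findContours(m,cv2.RETR_EXTERNAL,cv2.CHAIN_APPROX_NONE)
    k=max(cs,key=cv2.contourArea); e=cv2.fitEllipse(k); return np.array(e[0])+[u-r,v-r],e[1]
if __name__=='__main__':
  for n in sys.argv[3:]:
    f=np.load(f'pics/{n}.npz'); uv,ax=ring(f['img'],(float(sys.argv[1]),float(sys.argv[2])))
    p={'intrinsics':f['K']}; print(n,uv,ax,atz(p,uv,f['T'],.063), 'rail z', atdepth({'intrinsics':f['K'],'z_map':f['z']},uv+[28,0],f['T']))
E
python3 hole.py 266 165.6 w2 w3; python3 b.py .59 .32 .40 116
```

```text
w2 [265.2785 165.2231] (35.436798095703125, 37.16634750366211) [ 0.4497 -0.0184  0.063 ] rail z [0.4483 0.0015 0.0634]
w3 [264.9932 168.4147] (35.665367126464844, 37.223777770996094) [ 0.4498 -0.0184  0.063 ] rail z [0.4485 0.0014 0.0632]
t 7.65 pos [0.4728 0.0193 0.3352] rot [-89.8869  -0.0055  93.7392] F [-0.0407  0.8989 -0.3738] gap 0.00014939075219763163
shift tool [ 0.2924 -0.0651 -0.1364] turn -22.260848406699836
```

>>> {"api": "carry_out", "payload": {
  "commands": [
    [[0.0417,-0.008,-0.0195],0],
    [[0.0417,-0.008,-0.0195],0],
    [[0.0417,-0.008,-0.0195],0],
    [[0.0417,-0.008,-0.0195],0],
    [[0.0417,-0.008,-0.0195],0],
    [[0.0417,-0.008,-0.0195],0],
    [[0.0417,-0.008,-0.0195],0],
    [[0.0417,-0.008,-0.0195],0],
    [[0,0,0],-8.5],
    [[0,0,0],-8.5]
  ]
}}

```text
time_s: 8.65
eef_pos: [0.6071, 0.364, 0.3988]
eef_rot: [-89.9, 0.0, 111.2]
ft_force: [0.1, -0.6, -0.1]
finger_gap: 0.0001
```

>>> {"api": "carry_out", "payload": {
  "commands": [
    [[0,0,0],-5.3],
    [[0,0,0],0],
    [[0,0,0],0]
  ]
}}

```text
time_s: 8.95
eef_pos: [0.607, 0.3623, 0.3993]
eef_rot: [-89.9, 0.0, 115.9]
ft_force: [-0.2, 0.7, -0.3]
finger_gap: 0.0005
```

```bash
python3 c.py w4 pin short_pin pin_block; python3 - <<'E'
from h import *
f=np.load('pics/w4.npz'); cv2.imwrite('pics/w4c.png',cv2.resize(f['img'],(640,400)))
E
```

```text
8.95 [0.607  0.3623 0.3993] [-89.9311   0.0035 115.8842]
L pin [156.  65.] 0.96 [0.5826 0.1792 0.0117]
L pin [270.8 259.6] 0.83 [ 0.7292  0.3623 -0.0001]
L pin [289.5 142.3] 0.73 [0.585  0.3264 0.0698]
L pin [348.  202.6] 0.55 [0.6227 0.4068 0.0214]
R pin [118.2  56.7] 0.92 1486 ztop 0.08953253861880085 topmean [0.5836 0.1759 0.0881]
R pin [355.2 222.7] 0.85 764 ztop 0.0897903266880739 topmean [0.6256 0.4088 0.0883]
R pin [282.4 151.3] 0.7 768 ztop 0.10473530782360718 topmean [0.5934 0.3251 0.1034]
R pin [262.7 286.6] 0.68 657 ztop 0.08880302967204545 topmean [0.7266 0.3609 0.0868]
L short_pin [295.1  33.8] 0.69 [0.506  0.2953 0.0712]
L short_pin [291.3  92.6] 0.58 [0.5487 0.307  0.0145]
R short_pin [288.4  25.1] 0.85 968 ztop 0.0850147394451527 topmean [0.5027 0.2868 0.0835]
L pin_block [291.9  90.6] 0.56 [0.5468 0.3068 0.0142]
L pin_block [427.  100.8] 0.52 [0.4972 0.4308 0.0119]
R pin_block [286.7  82.7] 0.61 8895 ztop 0.046291578723830815 topmean [0.5436 0.3042 0.0449]
```

View pics/w4c.png

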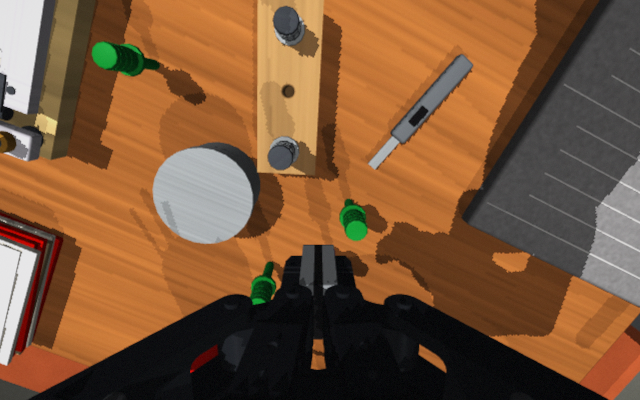

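```bash
python3 - <<'E'
from h import *
np.set_printoptions(precision=4,suppress=True)
f=np.load('pics/w4.npz'); p={'intrinsics':f['K'],'z_map':f['z']};T=f['T']
h=atz(p,(288,90.5),T,.045); print('mid hole',h)
z=f['z'];v,u=np.mgrid[0:400,0:640]
P=(np.stack([u,v,np.ones_like(u)],-1)@np.linalg.inv(f['K']).T*z[...,None])@T[:3,:3].T+T[:3,3]
for c,zt in(((283,155),.104),((287,22),.084)):
    m=(abs(u-c[0])<25)&(abs(v-c[1])<25)&(P[...,2]>zt-.004)&(P[...,2]<zt+.006)
    vv,uu=np.nonzero(m); e,r=cv2.minEnclosingCircle(np.float32(np.c_[uu,vv])); print(m.sum(),e,r,atz(p,e,T,zt-.001),np.median(P[m],0))
E
python3 b.py .593 .325 .28 116
```

```text
mid hole [0.5476 0.3057 0.045 ]
506 (279.5, 157.5) 12.980854988098145 [0.594  0.3249 0.103 ] [0.5937 0.3252 0.1035]
605 (285.25982666015625, 20.578601837158203) 14.597481727600098 [0.5024 0.2863 0.083 ] [0.5026 0.2866 0.0838]
t 9.3 pos [0.6071 0.3623 0.4002] rot [-90.0031  -0.0008 116.001 ] F [ 0.1337 -0.2739  0.7871] gap 1.3569465663387231e-05
shift tool [-0.0273  0.1202  0.029 ] turn 0.001003604118963608
```

>>> {"api": "carry_out", "payload": {
  "commands": [
    [[-0.0275,0,0.0285],0],
    [[0,0.04,0],0],
    [[0,0.04,0],0],
    [[0,0.02,0],0],
    [[0,0.02,0],0],
    [[0,0.02,0],0],
    [[0,0.0145,0],0],
    [[0,0,0],0],
    [[0,0,0],0]
  ],
  "gripper": -0.2
}}

```text
time_s: 10.2
eef_pos: [0.5937, 0.3252, 0.2459]
eef_rot: [-90.0, -0.0, 116.0]
ft_force: [0.7, 0.5, 0.8]
finger_gap: 0.051
```

```bash
python3 b.py .5938 .3248 .245 116
```

```text
t 10.2 pos [0.5937 0.3252 0.2459] rot [-90.0091  -0.0015 116.0295] F [0.6992 0.4726 0.8375] gap 0.05099200707107093
shift tool [-0.0004  0.0009  0.0001] turn 0.02946277867191327
```

>>> {"api": "carry_out", "payload": {
  "commands": [
    [[0,0,0],0],
    [[0,0,0],0],
    [[0,0,0],0],
    [[0,0,0],0],
    [[0,0,0],0],
    [[0,0,0],0]
  ],
  "gripper": 1
}}

```text
time_s: 10.8
eef_pos: [0.5941, 0.3251, 0.2469]
eef_rot: [-90.1, 0.0, 116.0]
ft_force: [0.4, -1.8, 5.9]
finger_gap: 0.0185
```

>>> {"api": "carry_out", "payload": {
  "commands": [
    [[0,-0.01,0],0],
    [[0,-0.02,0],0],
    [[0,-0.02,0],0],
    [[0,-0.02,0],0],
    [[0,-0.03,0],0],
    [[0,-0.03,0],0],
    [[0,0,0],0]
  ]
}}

```text
time_s: 11.5
eef_pos: [0.5944, 0.3259, 0.3809]
eef_rot: [-90.4, -0.0, 116.0]
ft_force: [0.0, 0.4, -0.4]
finger_gap: 0.0182
```

```bash
python3 b.py .4497 -.0184 .376; python3 c.py w5 pin; python3 - <<'E'
from h import *
f=np.load('pics/w5.npz'); cv2.imwrite('pics/w5c.png',cv2.resize(f['img'][:,120:520],(600,600)))
E
```

```text
t 11.5 pos [0.5944 0.3259 0.3809] rot [-90.4344  -0.0444 116.0393] F [ 0.0056  0.3734 -0.4219] gap 0.018180371685262035
shift tool [-0.2458  0.0026  0.2811] turn None
11.5 [0.5944 0.3259 0.3809] [-90.4344  -0.0444 116.0393]
L pin [374.8 226.9] 0.77 [0.6224 0.4082 0.0104]
L pin [180.6  87.7] 0.77 [0.5811 0.1764 0.0029]
L pin [316.6 217.8] 0.69 [0.5909 0.3253 0.159 ]
R pin [386.1 254.1] 0.9 1063 ztop 0.08964901622545515 topmean [0.6255 0.4089 0.0882]
R pin [318.8 276.5] 0.84 4065 ztop 0.2382098168782453 topmean [0.5926 0.3269 0.2368]
R pin [146.3  88.4] 0.63 1431 ztop 0.08951229925702885 topmean [0.5834 0.1757 0.0881]
R pin [292.6 331.1] 0.6 241 ztop 0.23844021197141235 topmean [0.6063 0.3234 0.237 ]
```

View pics/w5c.png

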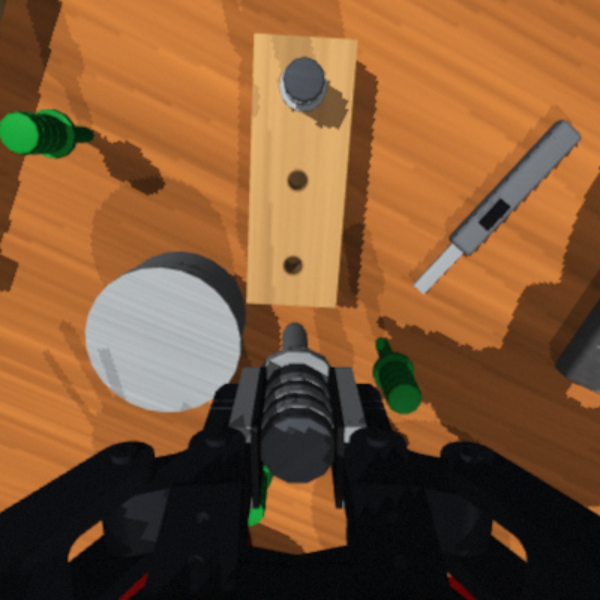

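>>> {"api": "carry_out", "payload": {
  "commands": [
    [[-0.0307,0,0.0351],0],
    [[-0.0307,0,0.0351],0],
    [[-0.0307,0,0.0351],0],
    [[-0.0307,0,0.0351],0],
    [[-0.0307,0,0.0351],0],
    [[-0.0307,0,0.0351],0],
    [[-0.0307,0,0.0351],0],
    [[-0.0307,0,0.0351],0],
    [[0,0.03,0],0],
    [[0,0.025,0],0]
  ]
}}

```text
time_s: 12.65
eef_pos: [0.4478, -0.0202, 0.3193]
eef_rot: [-90.0, -0.0, 115.8]
ft_force: [-0.5, 0.8, -0.8]
finger_gap: 0.0181
```

>>> {"api": "carry_out", "payload": {
  "commands": [
    [[0,0.01,0],0],
    [[0,0,0],0],
    [[0,0,0],0]
  ]
}}

```text
time_s: 12.95
eef_pos: [0.4492, -0.0185, 0.3106]
eef_rot: [-90.0, -0.0, 116.1]
ft_force: [0.4, 0.4, -1.8]
finger_gap: 0.0182
```

```bash
python3 b.py .4497 -.0184 .3 116;  python3 c.py w6 pin frame_hole; python3 - <<'E'
from h import *
f=np.load('pics/w6.npz'); cv2.imwrite('pics/w6c.png',cv2.resize(f['img'][140:300,220:420],(750,600)))
E
```

```text
t 12.95 pos [ 0.4492 -0.0185  0.3106] rot [-89.9635  -0.0244 116.0711] F [ 0.3541  0.4468 -1.7654] gap 0.018248666960093415
shift tool [-0.0001  0.0106 -0.0005] turn 0.07109833928365106
12.95 [ 0.4492 -0.0185  0.3106] [-89.9635  -0.0244 116.0711]
L pin [317.3 218.3] 0.81 [ 0.4444 -0.0194  0.0884]
L pin [428.1 384.1] 0.52 [0.4422 0.0164 0.1963]
R pin [595.9 367.4] 0.45 3161 ztop 0.045877177905166246 topmean [0.4834 0.2786 0.0448]
L frame_hole [314.1 216.2] 0.77 [ 0.4452 -0.0211  0.0847]
```

View pics/w6c.png

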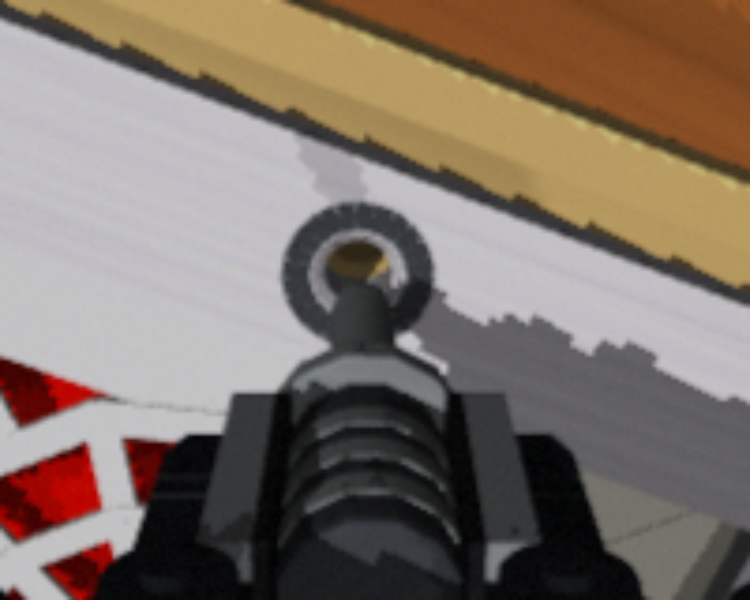

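```bash
python3 - <<'E'
from h import *
np.set_printoptions(precision=4,suppress=True)
p,T,st=snap('wrist'); C=np.array(p['tool_from_camera']); K=p['intrinsics']
def pr(t): c=np.linalg.inv(C)@np.r_[t,1]; k=K@c[:3]; return k[:2]/k[2]
for n,t in (('tip',[0,.231,0]),('tipfront',[0,.234,.004]),('hole',[0,.2476,0]),('collar bottom',[0,.181,0.013]),('shank top',[0,.185,.005])):
    a=pr(t); print(n,a,(a-[220,140])*3.75)
E
```

```text
tip [315.2877 220.5304] [357.3288 301.989 ]
tipfront [315.3066 212.7675] [357.3997 272.8781]
hole [315.4472 211.8198] [357.9271 269.3241]
collar bottom [314.5545 231.4411] [354.5794 342.904 ]
shank top [314.6643 243.778 ] [354.991  389.1676]
```

>>> {"api": "carry_out", "payload": {
  "commands": [
    [[-0.001,0.005,0.0005],0],
    [[0,0.006,0],0],
    [[0,0.006,0],0],
    [[0,0.006,0],0],
    [[0,0.006,0],0],
    [[0,0,0],0]
  ]
}}

```text
time_s: 13.8
eef_pos: [0.4492, -0.0198, 0.2808]
eef_rot: [-90.0, -0.0, 116.0]
ft_force: [2.5, 2.0, -2.5]
finger_gap: 0.0186
```

>>> {"api": "carry_out", "payload": {
  "commands": [
    [[0,0.005,0],0],
    [[0,0.005,0],0],
    [[0,0.005,0],0],
    [[0,0.005,0],0],
    [[0,0,0],0]
  ]
}}

```text
time_s: 14.3
eef_pos: [0.4492, -0.0199, 0.261]
eef_rot: [-90.0, 0.0, 116.0]
ft_force: [3.8, 1.9, -4.1]
finger_gap: 0.0185
```

```bash
for i in 1 2 3 4; do python3 b.py .4497 -.0184 .237 ; done; python3 -c "
from h import *
for i in range(6): optics.snapshot('top'); print(monitor.observe()['ft_force'])"
```

```text
t 14.3 pos [ 0.4492 -0.0199  0.261 ] rot [-90.0116   0.0028 116.0365] F [ 3.8397  1.9115 -4.1109] gap 0.01847600574420944
shift tool [ 0.0011  0.024  -0.0011] turn None
t 14.3 pos [ 0.4492 -0.0199  0.261 ] rot [-90.0116   0.0028 116.0365] F [ 3.8397  1.9115 -4.1109] gap 0.01847600574420944
shift tool [ 0.0011  0.024  -0.0011] turn None
t 14.3 pos [ 0.4492 -0.0199  0.261 ] rot [-90.0116   0.0028 116.0365] F [ 3.8397  1.9115 -4.1109] gap 0.01847600574420944
shift tool [ 0.0011  0.024  -0.0011] turn None
t 14.3 pos [ 0.4492 -0.0199  0.261 ] rot [-90.0116   0.0028 116.0365] F [ 3.8397  1.9115 -4.1109] gap 0.01847600574420944
shift tool [ 0.0011  0.024  -0.0011] turn None
[ 3.66472971  2.36430256 -3.35673177]
[ 3.03979723  3.25589634 -4.11732982]
[ 3.00824503  1.79918017 -3.0869376 ]
[ 4.3108975   1.76174367 -3.55559038]
[ 3.47377191  2.44801867 -3.51498851]
[ 3.96031597  2.27915334 -4.60554815]
```

>>> {"api": "carry_out", "payload": {
  "commands": [
    [[0,0.005,-0.001],0],
    [[0,0.005,0],0],
    [[0,0.004,0],0],
    [[0,0,0],0]
  ]
}}

```text
time_s: 15.0
eef_pos: [0.4497, -0.0195, 0.247]
eef_rot: [-89.9, -0.0, 116.0]
ft_force: [2.4, 1.2, -2.2]
finger_gap: 0.0185
```

>>> {"api": "carry_out", "payload": {
  "commands": [
    [[0,0.003,-0.0005],0],
    [[0,0.003,0],0],
    [[0,0.003,0],0],
    [[0,0,0],0]
  ]
}}

```text
time_s: 15.4
eef_pos: [0.4501, -0.0194, 0.2386]
eef_rot: [-89.9, -0.0, 116.0]
ft_force: [-1.3, -1.8, 8.5]
finger_gap: 0.0183
```

>>> {"api": "carry_out", "payload": {
  "commands": [
    [[0,0.002,0],0],
    [[0,0.002,0],0],
    [[0,0,0],0]
  ]
}}

```text
time_s: 15.7
eef_pos: [0.4501, -0.0194, 0.2362]
eef_rot: [-90.0, -0.0, 116.0]
ft_force: [-8.2, -1.1, 34.9]
finger_gap: 0.0185
```

>>> {"api": "carry_out", "payload": {
  "commands": [
    [[0,-0.0008,0],0],
    [[0,0,0],0],
    [[0,0,0],0],
    [[0,0,0],0],
    [[0,0,0],0]
  ]
}}

```text
time_s: 16.2
eef_pos: [0.45, -0.0194, 0.2367]
eef_rot: [-90.0, -0.0, 116.0]
ft_force: [-5.6, -0.1, 26.3]
finger_gap: 0.0182
```

```bash
python3 - <<'E'
from h import *
np.set_printoptions(precision=4,suppress=True)
p,T,st=snap('wrist'); print(st['time_s'],st['eef_pos'],st['ft_force'],st['finger_gap'])
K=p['intrinsics'];z=p['z_map'];v,u=np.mgrid[0:400,0:640]
P=(np.stack([u,v,np.ones_like(u)],-1)@np.linalg.inv(K).T*z[...,None])@T[:3,:3].T+T[:3,3]
for dy in(-.08,-.05,.05,.08):   # rail points beside hole (press y)
    for dx in(-.012,.012):
        m=(z>0)&(np.hypot(P[...,0]-(.45-.0645*dy+dx),P[...,1]-(-.0184+dy))<.006)&(P[...,2]<.09)&(P[...,2]>.03)
        if m.sum()>5: print(dy,dx,m.sum(),np.median(P[m][:,2]))
q,Tq,_=snap('side'); a=cv2.resize(p['image'][60:340,140:500],(480,373)); b=proj(q,[.45,-.02,.08],Tq).astype(int)
c=cv2.resize(q['image'][b[1]-40:b[1]+60,b[0]-60:b[0]+40],(320,320)); o=np.zeros((373,800,3),np.uint8);o[:,:480]=a;o[:320,480:]=c;cv2.imwrite('pics/f.png',o)
for i in range(4): optics.snapshot('top'); print(monitor.observe()['ft_force'],monitor.observe()['eef_pos'])
E
```

```text
16.2 [ 0.45   -0.0194  0.2367] [-5.6112 -0.1102 26.3465] 0.018235793185571926
-0.08 -0.012 567 0.055154653261034414
-0.08 0.012 509 0.05527087713863715
-0.05 -0.012 535 0.05517009395287528
-0.05 0.012 475 0.05524263744330596
0.05 -0.012 431 0.0552521858681565
0.05 0.012 9 0.05501240133647159
0.08 -0.012 413 0.055328781323715825
[-6.8103 -1.7363 26.323 ] [ 0.45   -0.0194  0.2367]
[-6.2214 -3.0081 25.9725] [ 0.45   -0.0194  0.2367]
[-5.9258 -0.7382 26.3768] [ 0.45   -0.0194  0.2367]
[-6.9292 -0.2938 25.3057] [ 0.45   -0.0194  0.2367]
```

View pics/f.png

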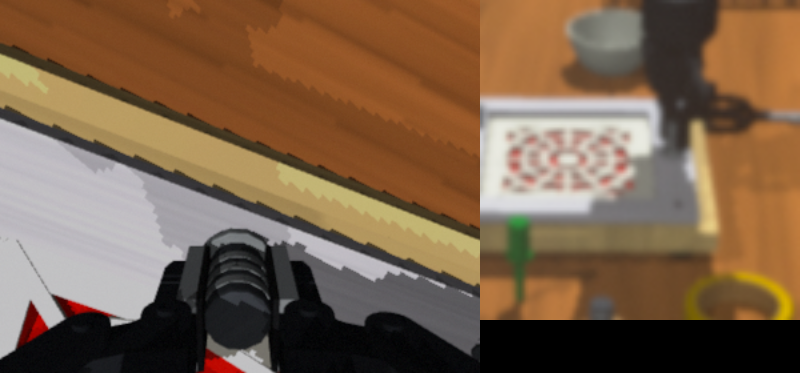

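Rail top reads 55 mm (56 mm is fully down, within calibration). The collar sits on the rail, and a steady 26 N is held on the knob. Handing in.

```bash
python3 -c "
from station import arm,monitor
print(arm.sign_off()); print(monitor.observe()['ft_force'])"
```

```text
the job is handed in; nothing more can be done
None
the job is handed in; nothing more can be done
```

I swung the frame down flat and took the long pin from the block. I pushed it through the frame hole and the board hole, and handed in at about 16 s with the gripper still holding the knob and pressing down.

**Last checks:**
- **Push:** a steady downward push of about 26 N, against the 11 N needed. It peaked at about 35 N before I eased it off.
- **Frame height:** the rail's top reads about 55 mm on both sides of the hole. Fully pressed down is 56 mm, so this agrees within the camera calibration.
- **Pin depth:** the arm's height puts the pin's tip at about 6 mm above the table, which is its home position. I worked this out from the arm's pose, because the tip itself is hidden in the board.
- **Grip:** steady at about 18 mm. The knob is listed as 20 mm wide.
- **Side force:** about 6 N sideways remained on the pin.

I did not touch the short pin, the look-alikes or the other things. I did not re-check the whole table with a picture at the end.

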